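# Shut and latch the press guard gate

### The arm

A 7-joint arm with a two-finger parallel gripper is mounted at the origin on a cart in front of the work surface, level with it; the furniture and walls round the work are solid. World frame = base frame: x ahead of the robot, y to its left, z up, the work surface at z = 0. Lengths are in mm, angles in rad, forces in N, time in s.
With the tool pointing down it reaches from about 425 to 950 mm from the base axis. Payload 4.7 kg.
Tool frame: the origin (TCP) lies midway between the tips of the shut fingers; the grasp point (between the pads) lies 19 mm behind it; z points along the fingers, y is the direction in which the jaws open and shut (so a half turn about z gives the same grasp; the last joint's range is limited). The gripper opens to 87 mm and grips with 3 to 60 N. Pads are 19 mm wide; open, the fingers measure 117 mm over their backs; the gripper's body (75 mm by 190 mm) begins 51 mm behind the grasp point.
Start: joints at [1.259, 0.469, -0.049, 1.532, 0.024, 1.141, -0.082], TCP at [188.403, -648.193, 222.573] pointing down, gripper open.
Joint ranges: [-2.59, 2.59], [-0.33, 1.99], [-1.39, 1.29], [0.1, 2.45], [-1.04, 4.18], [0.21, 1.99], [-2.66, 2.66]. Speed limits (rad/s): [2.57, 2.57, 3.14, 3.14, 3.14, 3.14, 3.14].

### API

Orientations are given as a rotation vector (axis times angle).
In Python, from cell import robot, capture, sign_off, boxes_of, place_of gives the robot as it stands.
- The arm moves only by the tool send_rows, never from a script. Its arguments are lists of equal length, an entry for each row: "slide": the shift along the tool's x, y, z in m, a list of three; "angular": the turn, a rotation vector about the tool's x, y, z in rad, a list of three; "jaw": the closure in counts, from 0 (fully open) to 255 (shut). In form: {"slide": [[dx, dy, dz], ...], "angular": [[rx, ry, rz], ...], "jaw": [jaw, ...]}. A call has exactly 10 rows; each row shifts and turns the commanded pose from where the row before left it, along the tool's axes as they then stand; what a row does not reach is not made up. A row lasts 1/8 s, in which the tool goes at most 62.5 mm and 10.7 degrees, less where a joint would pass 70% of its speed; a pose out of reach is approached as far as the arm can. A call with a gripper value outside its range is refused whole. The fingers move at their own pace and stop on an object; "force" is the grip in N (left out, the last holds). Time passes only in rows, so rows that do not move let the fingers close, or fill a call up. It gives the time, the measured TCP pose, the force and the opening at its end, in the units of the state.
- robot.observe(): the state, without advancing time (a new reading comes with each control period).
- capture(name): name is "side" or "top" or "wrist"; returns a dict with "image" (480x640x3 uint8, red, green, blue), "K" (3x3 intrinsics, pixels), "D" ([k1, k2, p1, p2, k3] as OpenCV has them; the pictures are not rectified), "R" (3x3) and "t" (3): a world point X has camera coordinates R X + t. Camera axes: x right, y down, z forward; pixel columns grow to the right and rows downward; lengths in mm; the calibration is good to about 2 mm. A picture is of the moment at which its call begins. There is no depth.
- sign_off(): hands the job in, once; it reports no verdict.
Trained networks look in the newest picture that a camera, given by its name, has taken for a name from the list of things; names that differ only in an ending like _2 or _b are one class to them, and where a whole thing is asked for, a point or a joint stands for the part that bears it (a point fixed in the world has none). Each returns a list of dicts, best first, with "conf" (0 to 1); they miss things now and then, are a little off and sometimes report something else, mostly with a low value. They report only what shows in the picture. A call takes as long as a camera call.
- boxes_of(name, camera): "point" ([x, y, z] in mm, in world coordinates, good to about 4 mm: the middle of the surface that is visible of it).
- place_of(name, camera): "point" ([x, y, z] in mm, in world coordinates, good to about 4 mm: a listed point, or the origin of a listed thing).
The state is a dict: "t": time; "qpos": joint angles; "dq": joint speeds; "joint_efforts": joint torques, N m; "eef_pos": TCP position; "ee_rot": TCP orientation; "contact_force": force on the tool from outside, world axes, zero at the start; "moment": the same for the moment, N m; "finger_gap": opening from 0.0 (shut) to 1.0 (fully open).
Only numpy, scipy, OpenCV 4.12 (cv2) and the standard library are available. Lean on these libraries where they do the work, as an engineer would, in place of code of your own. Each camera call takes 0.05 s, during which the arm holds its last target. There are 200 camera calls.

### The job

The guard gate in front of the small hand press stands open, held by its latch bar in the parking catch. Lift the bar out by its upright tab, swing the gate shut with the bar carried over the front cheek of the keeper, and let the bar drop fully down into the keeper's notch, so that the gate is latched. Feel for the keeper gently (never force the bar against either catch with more than 25 N), leave the things around it where they are, and let go.

Things in the scene. Friction and masses are not known exactly. Their poses are not given: they have to be found in the camera images.
- guard: Low fence round a small three-post hand press, on a board 340 x 250 x 8 mm fixed to the worktop and turned up to 0.3 rad; its gate faces the robot. Origin on the worktop under the middle of the shut gate's line; x points from the gate in to the press, z up.
- hinge (a point): Point on the gate's upright hinge axis (steel post, 16 mm thick), 107 mm above the worktop, the height of the bar's pivot. Axes as the guard's: the shut gate runs from here along -y; x points in to the press.
- gate (a joint): Angle of the gate, rad. 0: about shut, along the guard's -y; positive: swung out to the robot, the direction from hinge to free end being (-sin q, -cos q) in the guard's x, y. Range -0.11 to 1.35; parked about 1.2. Light friction, stays where left. Barred frame 8 mm thick, 142 mm long from the axis, top at 95 mm.
- latch_bar (a joint): Lift of the latch bar, rad: 0 is level on its rest (lower limit), positive is free end raised, up to 0.6; let go, it falls by its weight (about 0.16 kg). Steel bar 8 mm thick, 14 mm high, along the top of the gate, underside at 100 mm when down; pivots on a cross pin 30 mm from the hinge axis, at 107 mm height.
- tab (a point): Grip point of the bar's tab: upright steel plate 10 mm thick across the gate, 26 mm long along it, from 7 to 53 mm above the bar's middle line. The point is 35 mm above that line, 110 mm from the hinge axis, 80 mm from the bar's pivot, 142 mm above the worktop with the bar down. x: across the gate (pinch this way); -y: to the free end. It moves the bar (up) and the gate (sideways).
- bar_nose: Free end of the bar, 8 mm thick, 14 mm high, 42 mm long, that drops into the notches; origin at its middle, 165 mm from the hinge axis, y along the bar. It must not be pressed on a catch with more than 25 N.
- parking_notch (a point): Parking catch on a thin post: a notch 14 mm wide, open above, between two cheeks 18 mm thick, where the nose lies at the start. The point is mid-notch at the height of the lowered bar's underside (100 mm); the cheek tops are 14 mm higher, so the bar must lift over 0.11 rad to clear them.
- keeper_middle (a point): On the keeper post, 165 mm from the hinge, at the lowered bar's underside (100 mm): middle of the adjusting range of the keeper, a steel block 14 mm wide along the gate. The keeper is clamped with its notch up to 15 mm nearer or farther than this point along the guard's x. That setting is not measured: find it by sight or feel.
- keeper_post (a point): Foot of the keeper post. The keeper on top, seen from the robot: front cheek 26 mm thick, square front, top 14 mm above the lowered bar's underside; notch 12 mm wide, open above, 4 mm of play for the bar; back stop 25 mm thick, top 42 mm above that underside. A bar lifted 0.13 to 0.28 rad clears the cheek and meets the back stop, and is then over the notch; above 0.32 it passes over the stop.
- loupe: Bystander: small black eye loupe, 35 mm wide, 39 mm tall, standing on the board inside the guard, left of the press; origin at the middle of its underside. Leave it alone.
- oil_bottle: Bystander: small red dosing bottle with white nozzle, 25 mm wide, 74 mm tall, on the board inside the guard, right of the press; origin at the middle of its underside. Leave it alone.
- tape: Bystander: roll of masking tape, 52 mm wide, 18 mm tall, on the worktop left of the board; origin at the middle of its underside. Leave it alone.
- die: Bystander: low steel press die, 42 mm wide, 12 mm tall, on the board in front of the keeper; origin at the middle of its underside. Leave it alone.
- pill_box: Bystander: round pale box, 42 mm wide, 20 mm tall, on the worktop right of the board; origin at the middle of its underside. Leave it alone.
- brush: Bystander: dust brush with a round black head, 91 mm long, lying on the worktop right of the board; origin at the middle of its underside. Leave it alone.

How it is judged:
By the outcome, as a careful person would: the job done as asked, in the order asked, and still so for the second after the job is handed in, with the robot touching nothing.
It also fails if it takes over 38 s, if anything falls off the work surface, if the arm or the gripper's body presses on something with over 40 N, if the wrist force passes 120 N, or if a joint passes its speed limit or range.

## Working session

There is one attempt and no reset: what is moved stays moved. The work goes in short steps, Python scripts to look and compute and a tool call to move; the robot and the scene stay as the last step left them, time stands still between calls to the robot, and variables do not carry over. Pictures are saved under pics/ and viewed, about 8 in all and at most 12, crops included, and the job is handed in when it is done.

Besides the shell and the picture viewer there is one more tool, called after ">>>" in YAML: its name, and indented under it one key for each argument. send_rows: Moves the arm, as the interface text tells. Its arguments: {"type":"object","properties":{"slide":{"type":"array","items":{"type":"array","items":{"type":"number"}}},"angular":{"type":"array","items":{"type":"array","items":{"type":"number"}}},"jaw":{"type":"array","items":{"type":"number"}},"force":{"type":"number"}},"required":["slide","angular","jaw"]}

```bash
ls; mkdir -p pics
cat > h.py <<'E'
import numpy as np, cv2
from cell import robot, capture, sign_off, boxes_of, place_of
def snap(n,f=None):
    c=capture(n)
    if f: cv2.imwrite('pics/'+f,c['image'][:,:,::-1])
    return c
def proj(c,P):
    return cv2.projectPoints(np.array(P,float).reshape(-1,1,3),cv2.Rodrigues(np.array(c['R']))[0],np.array(c['t'],float),np.array(c['K']),np.array(c['D']))[0].reshape(-1,2)
E
python3 - <<'E'
from h import *
o=robot.observe(); print(o)
cs={n:snap(n,n+'0.png') for n in('side','top')}
for n in('side','top'):
    print(n, np.round(-np.array(cs[n]['R']).T@np.array(cs[n]['t'])))
    for k in ['guard','hinge','tab','bar_nose','parking_notch','keeper_middle','keeper_post','die','loupe']:
        r=place_of(k,n); print(k,[(np.round(d['point'],1).tolist(),round(d['conf'],2)) for d in r[:2]])
E
```

```text
pics
{'t': 0.0, 'qpos': array([ 1.25909702,  0.46940629, -0.04858143,  1.53372579,  0.02416064,
        1.14100495, -0.08230329]), 'dq': array([ 1.60149618e-03, -8.54395047e-04,  1.85200659e-04,  4.66381617e-04,
       -3.27635241e-05, -7.65432895e-05, -1.09300701e-03]), 'joint_efforts': array([ 6.70204427e-04, -5.07973981e+01, -8.02176073e-02, -2.36152053e+01,
       -6.12295652e-02,  3.80662666e-02,  1.92156767e-04]), 'eef_pos': array([ 188.16686056, -647.59868784,  221.50962433]), 'ee_rot': array([-3.10833425e+00, -4.42537299e-01,  6.41686992e-04]), 'contact_force': array([-0.24048826, -0.40223482, -0.04095076]), 'moment': array([ 0.00277073, -0.01966685,  0.0091657 ]), 'finger_gap': 1.0033359449417778}
side [  577. -1037.   461.]
guard [([637.5, -142.7, 3.2], 0.75)]
hinge [([619.2, -50.4, 108.4], 0.97), ([476.9, -147.0, 95.5], 0.69)]
tab [([526.9, -113.5, 145.2], 0.8)]
bar_nose [([480.6, -147.8, 110.8], 0.45)]
parking_notch [([473.3, -147.4, 95.9], 0.78)]
keeper_middle [([656.3, -214.7, 102.0], 0.71)]
keeper_post [([655.8, -215.0, 7.8], 0.65)]
die [([520.9, -222.6, 6.7], 0.81)]
loupe []
top [ 362. -154. 1133.]
guard [([644.4, -137.9, 1.6], 0.68)]
hinge [([619.3, -53.1, 108.7], 0.73)]
tab [([526.8, -114.8, 140.0], 0.95)]
bar_nose [([484.6, -144.3, 103.2], 0.45), ([653.4, -208.9, 102.2], 0.23)]
parking_notch [([484.0, -145.9, 104.7], 0.74), ([482.5, -152.0, 99.9], 0.54)]
keeper_middle [([653.6, -212.1, 103.5], 0.72)]
keeper_post [([656.2, -212.8, 7.6], 0.81), ([675.3, -323.9, -0.5], 0.7)]
die [([524.7, -211.5, 8.5], 0.8)]
loupe [([682.5, -64.8, 8.5], 0.54)]
```

View pics/side0.png

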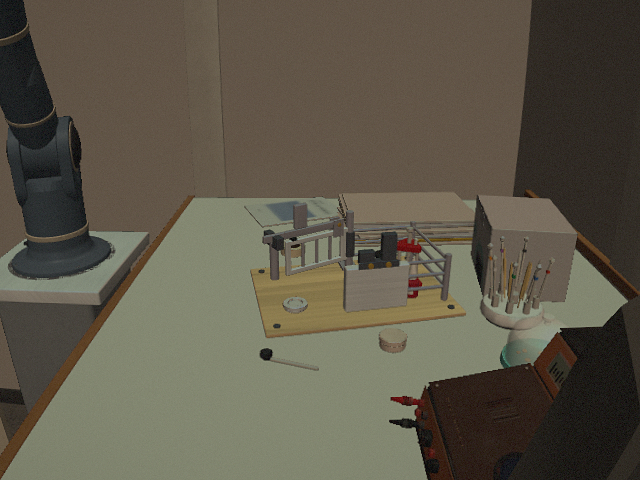

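View pics/top0.png

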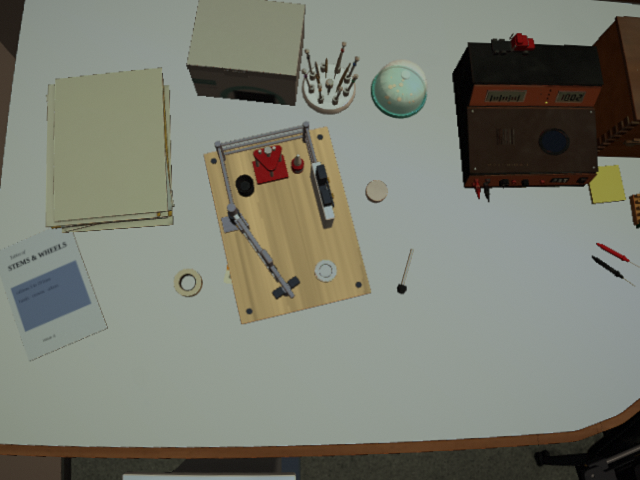

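The top view shows the parked gate from the hinge (233,211) through the tab (268,258) to the nose (290,293). The keeper is the dark block near (320,185). I'll build the planner and zoom in on both views.

```bash
cat >> h.py <<'E'
from scipy.spatial.transform import Rotation as Rt
H=np.array([619.2,-52.0,107.]); TH=0.215; GZ=39.
def pose(q,lift,dz=0,dalong=0):
    gx=np.array([np.cos(TH),np.sin(TH),0]); gy=np.array([-np.sin(TH),np.cos(TH),0]); z=np.array([0,0,1.])
    u=-np.sin(q)*gx-np.cos(q)*gy
    u2=u*np.cos(lift)+z*np.sin(lift); z2=z*np.cos(lift)-u*np.sin(lift)
    R=np.c_[-u2,np.cross(z,u),-z2]
    return H+u*30+(80+dalong)*u2+(GZ-19)*z2+dz*z, R
def cur():
    o=robot.observe(); return np.array(o['eef_pos']),Rt.from_rotvec(o['ee_rot']).as_matrix(),o
def rows(seq,p=None,R=None):
    if p is None: p,R,_=cur()
    for P,Q in seq:
        s=R.T@(P-p)/1000; a=Rt.from_matrix(R.T@Q).as_rotvec()
        print(np.round(s,4).tolist(),np.round(a,3).tolist())
        p,R=P,Q
def fs():
    p,R,o=cur(); print('t',round(o['t'],2),'p',p.round(1),'F',np.round(o['contact_force'],1),'M',np.round(o['moment'],2),'gap',round(o['finger_gap'],3));
E
python3 - <<'E'
from h import *
t=cv2.imread('pics/top0.png');s=cv2.imread('pics/side0.png')
a=cv2.resize(t[170:310,215:345],None,fx=4,fy=4,interpolation=cv2.INTER_CUBIC)
b=cv2.resize(s[190:330,245:460],None,fx=3.7,fy=3.7,interpolation=cv2.INTER_CUBIC)
cv2.imwrite('pics/ta.png',a);cv2.imwrite('pics/sb.png',b)
c=snap('top');d=snap('side')
gx=np.array([np.cos(TH),np.sin(TH),0])
# keeper profile along guard x, at side of keeper: print pixel scale positions
K=np.array([654.5,-213,100.])
for x in(-40,-20,0,20,40): print(x,(proj(c,K+gx*x+[0,0,14])-[215,170])*4,(proj(d,K+gx*x+[0,0,14])-[245,190])*3.7)
p,R,o=cur(); q=1.19
P,Q=pose(q,0,dz=95); P2=pose(q,0)[0]; print(P,P2)
from scipy.spatial.transform import Slerp
sl=Slerp([0,1],Rt.from_matrix([R,Q]))
rows([(p+(P-p)*k/20,sl(k/20).as_matrix()) for k in range(1,3)]+[(P,Q)])
E
```

```text
-40 [[458.29849029 156.42483117]] [[390.46538385 225.69759028]]
-20 [[447.68840333 112.84536002]] [[434.73067764 222.23698602]]
0 [[437.14887098  69.60509326]] [[478.56703465 218.79937038]]
20 [[426.68258942  26.71419812]] [[521.95938217 215.38614428]]
40 [[416.29213288 -15.81764237]] [[564.89349605 211.99863766]]
[ 528.1527923  -113.72848589  222.        ] [ 528.1527923  -113.72848589  127.        ]
[0.0238, -0.0209, 0.0] [0.0, -0.0, -0.016]
[0.0241, -0.0205, 0.0] [0.0, -0.0, -0.016]
[0.4394, -0.363, 0.0005] [0.0, -0.0, -0.282]
```

View pics/ta.png

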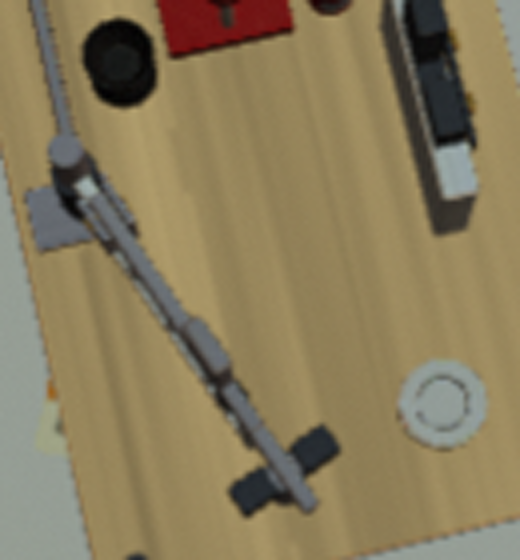

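View pics/sb.png

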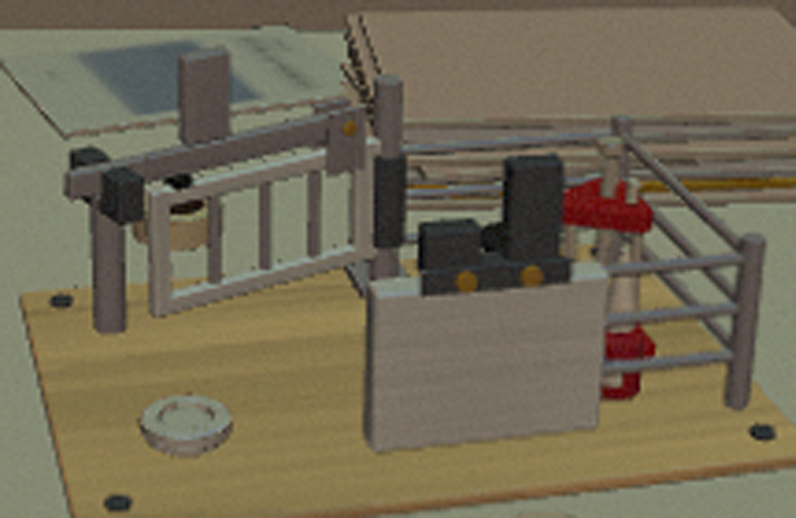

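The side crop shows the cheek at columns 418–478, the notch at about 478–505 and the tall back stop at 505–562. That puts the notch about 5 mm farther in than the keeper's middle. The tab is upright and free. Next I'll move above it.

>>> send_rows:
  slide:
    - [0.034,-0.03,0]
    - [0.034,-0.03,0]
    - [0.034,-0.03,0]
    - [0.034,-0.03,0]
    - [0.034,-0.03,0]
    - [0.034,-0.03,0]
    - [0.034,-0.03,0]
    - [0.034,-0.03,0]
    - [0.034,-0.03,0]
    - [0.034,-0.03,0]
  angular:
    - [0,0,0]
    - [0,0,0]
    - [0,0,0]
    - [0,0,0]
    - [0,0,0]
    - [0,0,0]
    - [0,0,0]
    - [0,0,0]
    - [0,0,0]
    - [0,0,0]
  jaw: [0,0,0,0,0,0,0,0,0,0]
  force: 25

```text
t: 2.35
eef_pos: [431.9, -264.0, 222.9]
ee_rot: [3.11, 0.442, 0.001]
contact_force: [0.3, -0.7, 0.9]
finger_gap: 1.0
```

>>> send_rows:
  slide:
    - [0.034,-0.03,0]
    - [0.034,-0.03,0]
    - [0.034,-0.03,0]
    - [0.034,-0.03,0]
    - [0,0,0]
    - [0,0,0]
    - [0,0,0]
    - [0,0,0]
    - [0,0,0]
    - [0,0,0]
  angular:
    - [0,0,0]
    - [0,0,0]
    - [0,0,0]
    - [0,0,0]
    - [0,0,-0.105]
    - [0,0,-0.105]
    - [0,0,-0.104]
    - [0,0,0]
    - [0,0,0]
    - [0,0,0]
  jaw: [80,80,80,80,80,80,80,80,80,80]

```text
t: 3.6
eef_pos: [528.3, -112.1, 222.6]
ee_rot: [3.003, 0.922, 0.0]
contact_force: [0.2, -0.2, -0.2]
finger_gap: 0.685
```

Run:
```python
from h import *
fs()
c=snap('wrist','w1.png')
for k in ['tab','hinge','keeper_middle','parking_notch','bar_nose']:
    r=place_of(k,'wrist'); print(k,[(np.round(d['point'],1).tolist(),round(d['conf'],2)) for d in r[:2]])
p,R,o=cur(); print(R.round(3))
rows([pose(1.19,0)])
```

```text
t 3.6 p [ 528.3 -112.1  222.6] F [ 0.2 -0.2 -0.2] M [-0.04 -0.01 -0.03] gap 0.685
tab [([524.3, -113.9, 144.8], 0.66)]
hinge [([614.4, -51.1, 109.9], 0.66)]
keeper_middle [([653.3, -214.9, 98.9], 0.85)]
parking_notch [([476.1, -144.0, 100.7], 0.96)]
bar_nose [([479.9, -145.8, 105.3], 0.79)]
[[ 0.827  0.562  0.   ]
 [ 0.562 -0.827 -0.   ]
 [ 0.     0.    -1.   ]]
[-0.0011, 0.0013, 0.0956] [0.0, -0.0, 0.001]
```

View pics/w1.png

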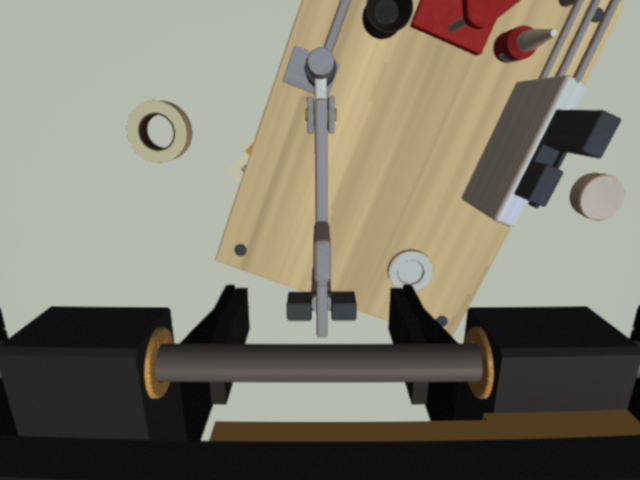

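The wrist view shows the bar lined up vertically at column 321, midway between the fingers, so the approach is good. Now I'll descend and close.

>>> send_rows:
  slide:
    - [-0.002,0.001,0.0155]
    - [0,0,0.02]
    - [0,0,0.02]
    - [0,0,0.02]
    - [0,0,0.02]
    - [0,0,0]
    - [0,0,0]
    - [0,0,0]
    - [0,0,0]
    - [0,0,0]
  angular:
    - [0,0,0]
    - [0,0,0]
    - [0,0,0]
    - [0,0,0]
    - [0,0,0]
    - [0,0,0]
    - [0,0,0]
    - [0,0,0]
    - [0,0,0]
    - [0,0,0]
  jaw: [80,80,80,80,80,80,255,255,255,255]
  force: 20

```text
t: 5.15
eef_pos: [527.4, -114.1, 127.4]
ee_rot: [3.002, 0.923, 0.001]
contact_force: [-0.3, 1.1, -0.2]
finger_gap: 0.321
```

Run:
```python
from h import *
fs()
print('lift rows, ideal chain')
rows([pose(1.19,l) for l in(.05,.1,.15,.2)],*pose(1.19,0))
print('swing'); 
qs=np.linspace(1.19,0.15,14); rows([pose(q,.2) for q in qs[1:4]],*pose(1.19,.2))
```

```text
t 5.15 p [ 527.4 -114.1  127.4] F [-0.3  1.1 -0.2] M [-0.08 -0.   -0.06] gap 0.321
lift rows, ideal chain
[0.0011, 0.0, -0.004] [0.0, -0.05, 0.0]
[0.0011, -0.0, -0.004] [0.0, -0.05, -0.0]
[0.0011, -0.0, -0.004] [-0.0, -0.05, -0.0]
[0.0011, 0.0, -0.004] [0.0, -0.05, -0.0]
swing
[0.0003, 0.0083, -0.0001] [-0.016, 0.0, -0.078]
[0.0003, 0.0083, -0.0001] [-0.016, 0.0, -0.078]
[0.0003, 0.0083, -0.0001] [-0.016, 0.0, -0.078]
```

>>> send_rows:
  slide:
    - [0,0,0]
    - [0,0,0]
    - [0,0,0]
    - [0,0,0]
    - [0,0,0]
    - [0,0,0]
    - [0.0011,0,-0.004]
    - [0.0011,0,-0.004]
    - [0,0,0]
    - [0,0,0]
  angular:
    - [0,0,0]
    - [0,0,0]
    - [0,0,0]
    - [0,0,0]
    - [0,0,0]
    - [0,0,0]
    - [0,-0.05,0]
    - [0,-0.05,0]
    - [0,0,0]
    - [0,0,0]
  jaw: [255,255,255,255,255,255,255,255,255,255]

```text
t: 6.4
eef_pos: [529.1, -112.8, 134.8]
ee_rot: [2.972, 0.913, -0.147]
contact_force: [0.1, 0.5, -0.2]
finger_gap: 0.11
```

Run:
```python
from h import *
fs()
```

```text
t 6.4 p [ 529.1 -112.8  134.8] F [ 0.1  0.5 -0.2] M [-0.02 -0.16  0.02] gap 0.11
```

>>> send_rows:
  slide:
    - [0.0011,0,-0.004]
    - [0.0011,0,-0.004]
    - [0,0,0]
    - [0,0,0]
    - [0,0,0]
    - [0,0,0]
    - [0,0,0]
    - [0,0,0]
    - [0,0,0]
    - [0,0,0]
  angular:
    - [0,-0.05,0]
    - [0,-0.05,0]
    - [0,0,0]
    - [0,0,0]
    - [0,0,0]
    - [0,0,0]
    - [0,0,0]
    - [0,0,0]
    - [0,0,0]
    - [0,0,0]
  jaw: [255,255,255,255,255,255,255,255,255,255]

```text
t: 7.65
eef_pos: [531.8, -110.9, 142.6]
ee_rot: [2.933, 0.902, -0.294]
contact_force: [0.4, -0.1, -2.1]
finger_gap: 0.114
```

Run:
```python
from h import *
fs()
c=snap('side'); b=cv2.resize(c['image'][150:330,225:425,::-1],None,fx=3.3,fy=3.3,interpolation=cv2.INTER_CUBIC); cv2.imwrite('pics/s2.png',b)
```

```text
t 7.65 p [ 531.8 -110.9  142.6] F [ 0.4 -0.1 -2.1] M [ 0.04 -0.41  0.02] gap 0.114
```

View pics/s2.png

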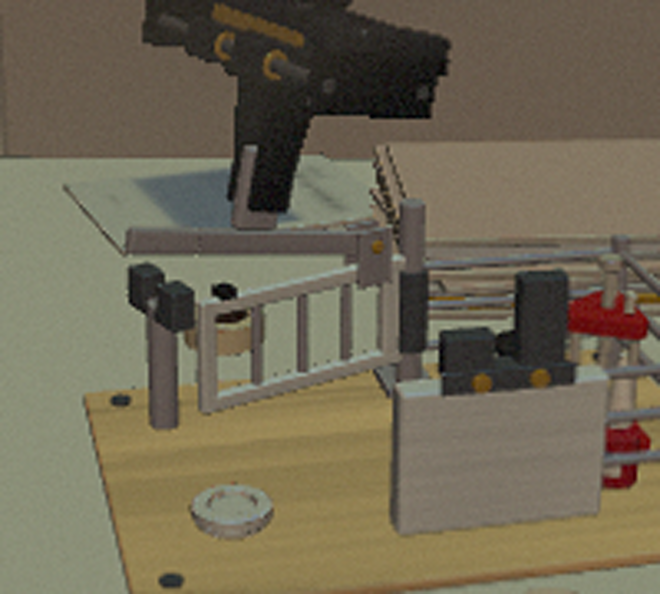

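The bar is lifted and clear: the nose is at (140,243), above the catch cheeks at (150,275). Now I'll swing.

>>> send_rows:
  slide:
    - [0.0003,0.0083,-0.0001]
    - [0.0003,0.0083,-0.0001]
    - [0.0003,0.0083,-0.0001]
    - [0.0003,0.0083,-0.0001]
    - [0.0003,0.0083,-0.0001]
    - [0.0003,0.0083,-0.0001]
    - [0.0003,0.0083,-0.0001]
    - [0.0003,0.0083,-0.0001]
    - [0.0003,0.0083,-0.0001]
    - [0,0,0]
  angular:
    - [-0.016,0,-0.078]
    - [-0.016,0,-0.078]
    - [-0.016,0,-0.078]
    - [-0.016,0,-0.078]
    - [-0.016,0,-0.078]
    - [-0.016,0,-0.078]
    - [-0.016,0,-0.078]
    - [-0.016,0,-0.078]
    - [-0.016,0,-0.078]
    - [0,0,0]
  jaw: [255,255,255,255,255,255,255,255,255,255]

```text
t: 8.95
eef_pos: [591.2, -153.1, 142.7]
ee_rot: [2.384, 1.836, -0.239]
contact_force: [1.1, -0.5, -3.3]
finger_gap: 0.109
```

Run:
```python
from h import *
fs(); p,R,o=cur()
from scipy.optimize import least_squares
r=least_squares(lambda v:pose(v[0],v[1])[0][:3]-p,[.47,.2]); print(r.x,r.fun, pose(*r.x)[1].T@R)
rows([pose(.47,.2)])
print('chain');rows([pose(q,.2) for q in(.43,.39,.35)],*pose(.47,.2))
```

```text
t 8.95 p [ 591.2 -153.1  142.7] F [ 1.1 -0.5 -3.3] M [ 0.3  -0.32 -0.07] gap 0.109
[0.48483988 0.1999045 ] [ 0.12084506  0.43691764 -0.21612532] [[ 9.99937471e-01  1.11777275e-02 -3.36210964e-04]
 [-1.11766783e-02  9.99933112e-01  2.97552286e-03]
 [ 3.69448059e-04 -2.97157908e-03  9.99995517e-01]]
[0.0005, 0.0016, 0.0001] [0.0, 0.0, -0.003]
chain
[0.0001, 0.0042, -0.0] [-0.008, 0.0, -0.039]
[0.0001, 0.0042, -0.0] [-0.008, 0.0, -0.039]
[0.0001, 0.0042, -0.0] [-0.008, 0.0, -0.039]
```

>>> send_rows:
  slide:
    - [0.0001,0.0042,0]
    - [0.0001,0.0042,0]
    - [0.0001,0.0042,0]
    - [0.0001,0.0042,0]
    - [0.0001,0.0042,0]
    - [0.0001,0.0042,0]
    - [0.0001,0.0042,0]
    - [0.0001,0.0042,0]
    - [0.0001,0.0042,0]
    - [0,0,0]
  angular:
    - [-0.008,0,-0.039]
    - [-0.008,0,-0.039]
    - [-0.008,0,-0.039]
    - [-0.008,0,-0.039]
    - [-0.008,0,-0.039]
    - [-0.008,0,-0.039]
    - [-0.008,0,-0.039]
    - [-0.008,0,-0.039]
    - [-0.008,0,-0.039]
    - [0,0,0]
  jaw: [255,255,255,255,255,255,255,255,255,255]

```text
t: 10.2
eef_pos: [629.0, -156.0, 142.8]
ee_rot: [2.001, 2.215, -0.2]
contact_force: [-0.3, 0.9, -4.3]
finger_gap: 0.114
```

```bash
cat > st.py <<'E'
from h import *
from scipy.optimize import least_squares
fs(); p,R,o=cur()
r=least_squares(lambda v:pose(v[0],v[1])[0][:3]-p,[.1,.2]); print(r.x.round(4),r.fun.round(2),Rt.from_matrix(pose(*r.x)[1].T@R).as_rotvec().round(3), 'Ftool',(R.T@o['contact_force']).round(1))
E
python3 - <<'E'
import st
from h import *
c=snap('side'); b=cv2.resize(c['image'][170:300,285:445,::-1],None,fx=4,fy=4,interpolation=cv2.INTER_CUBIC); cv2.imwrite('pics/s3.png',b)
E
```

```text
t 10.2 p [ 629.  -156.   142.8] F [-0.3  0.9 -4.3] M [0.48 0.17 0.02] gap 0.114
[0.1211 0.2037] [-0.01  0.15 -0.07] [-0.003  0.003 -0.007] Ftool [ 1.8 -0.2  4.1]
```

View pics/s3.png

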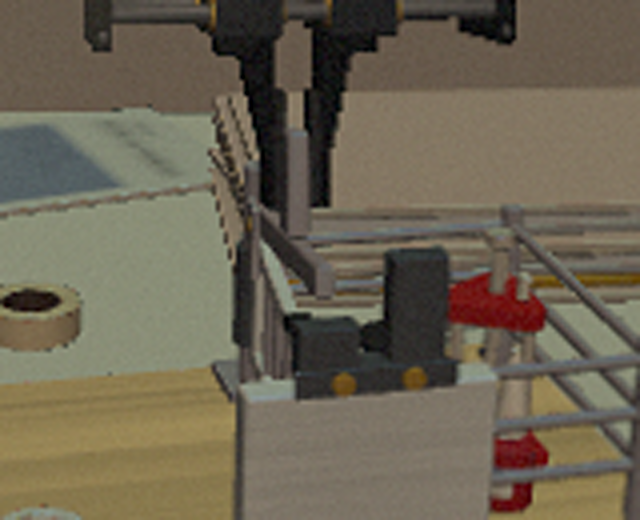

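The nose is over the front cheek, with its end at (320,280). The back stop starts at column 387, about 24 mm further. I'll close in and then creep.

>>> send_rows:
  slide:
    - [0.0001,0.0031,0]
    - [0.0001,0.0031,0]
    - [0.0001,0.0031,0]
    - [0,0.001,0]
    - [0,0.001,0]
    - [0,0.001,0]
    - [0,0.001,0]
    - [0,0,0]
    - [0,0,0]
    - [0,0,0]
  angular:
    - [-0.006,0,-0.029]
    - [-0.006,0,-0.029]
    - [-0.006,0,-0.029]
    - [-0.002,0,-0.01]
    - [-0.002,0,-0.01]
    - [-0.002,0,-0.01]
    - [-0.002,0,-0.01]
    - [0,0,0]
    - [0,0,0]
    - [0,0,0]
  jaw: [255,255,255,255,255,255,255,255,255,255]

```text
t: 11.5
eef_pos: [642.1, -153.7, 142.9]
ee_rot: [1.849, 2.333, -0.184]
contact_force: [-0.1, 1.6, -3.9]
finger_gap: 0.113
```

```bash
python3 st.py
```

```text
t 11.5 p [ 642.1 -153.7  142.9] F [-0.1  1.6 -3.9] M [0.55 0.21 0.04] gap 0.113
[-0.007   0.2057] [-0.  0. -0.] [-0.004  0.004 -0.008] Ftool [2.3 0.3 3.5]
```

>>> send_rows:
  slide:
    - [0,0.0005,0]
    - [0,0.0005,0]
    - [0,0.0005,0]
    - [0,0.0005,0]
    - [0,0.0005,0]
    - [0,0,0]
    - [0,0,0]
    - [0,0,0]
    - [0,0,0]
    - [0,0,0]
  angular:
    - [-0.001,0,-0.005]
    - [-0.001,0,-0.005]
    - [-0.001,0,-0.005]
    - [-0.001,0,-0.005]
    - [-0.001,0,-0.005]
    - [0,0,0]
    - [0,0,0]
    - [0,0,0]
    - [0,0,0]
    - [0,0,0]
  jaw: [255,255,255,255,255,255,255,255,255,255]

```text
t: 12.75
eef_pos: [644.6, -153.1, 142.9]
ee_rot: [1.818, 2.355, -0.181]
contact_force: [-0.6, 1.6, -3.9]
finger_gap: 0.11
```

```bash
python3 st.py
```

```text
t 12.75 p [ 644.6 -153.1  142.9] F [-0.6  1.6 -3.9] M [0.59 0.16 0.07] gap 0.11
[-0.0308  0.2058] [-0.    0.02 -0.01] [-0.004  0.004 -0.01 ] Ftool [ 2.5 -0.2  3.5]
```

>>> send_rows:
  slide:
    - [0,0.0005,0]
    - [0,0.0005,0]
    - [0,0.0005,0]
    - [0,0,0]
    - [0,0,0]
    - [0,0,0]
    - [0,0,0]
    - [0,0,0]
    - [0,0,0]
    - [0,0,0]
  angular:
    - [-0.001,0,-0.005]
    - [-0.001,0,-0.005]
    - [-0.001,0,-0.005]
    - [0,0,0]
    - [0,0,0]
    - [0,0,0]
    - [0,0,0]
    - [0,0,0]
    - [0,0,0]
    - [0,0,0]
  jaw: [255,255,255,255,255,255,255,255,255,255]

```text
t: 14.0
eef_pos: [644.8, -153.0, 142.9]
ee_rot: [1.802, 2.368, -0.182]
contact_force: [-5.4, 1.3, -1.7]
finger_gap: 0.115
```

Run:
```python
import st
from h import *
c=snap('side'); b=cv2.resize(c['image'][170:300,285:445,::-1],None,fx=4,fy=4,interpolation=cv2.INTER_CUBIC); cv2.imwrite('pics/s4.png',b)
```

```text
t 14.0 p [ 644.8 -153.   142.9] F [-5.4  1.3 -1.7] M [ 0.51  1.03 -0.47] gap 0.115
[-0.0335  0.2053] [ 0. -0.  0.] [-0.004  0.004 -0.021] Ftool [ 3.  -4.9  1.1]
```

View pics/s4.png

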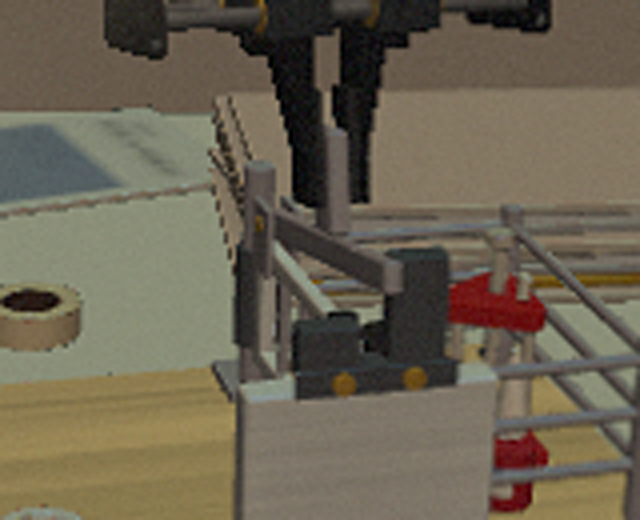

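The back stop is felt at about 5 N, and the picture agrees: the nose end at (395,270) lies against the stop. I'll back off about half the play, then lower.

>>> send_rows:
  slide:
    - [0,-0.0008,0]
    - [0,-0.0009,0]
    - [0,-0.0009,0]
    - [0,0,0]
    - [-0.0005,0,0.002]
    - [-0.0005,0,0.002]
    - [-0.0005,0,0.002]
    - [-0.0005,0,0.002]
    - [0,0,0]
    - [0,0,0]
  angular:
    - [0.002,0,0.008]
    - [0.002,0,0.009]
    - [0.001,0,0.009]
    - [0,0,0]
    - [0,0.025,0]
    - [0,0.025,0]
    - [0,0.025,0]
    - [0,0.025,0]
    - [0,0,0]
    - [0,0,0]
  jaw: [255,255,255,255,255,255,255,255,255,255]

```text
t: 15.3
eef_pos: [644.2, -156.5, 135.4]
ee_rot: [1.882, 2.411, -0.093]
contact_force: [-0.9, 2.1, -3.5]
finger_gap: 0.117
```

```bash
python3 st.py
```

```text
t 15.3 p [ 644.2 -156.5  135.4] F [-0.9  2.1 -3.5] M [0.68 0.32 0.03] gap 0.117
[-0.0202  0.1061] [-0.    0.02 -0.01] [-0.003  0.005 -0.01 ] Ftool [ 2.6 -0.4  3.2]
```

>>> send_rows:
  slide:
    - [-0.0005,0,0.002]
    - [-0.0005,0,0.002]
    - [-0.0005,0,0.002]
    - [-0.0003,0,0.001]
    - [0,0,0]
    - [0,0,0]
    - [0,0,0]
    - [0,0,0]
    - [0,0,0]
    - [0,0,0]
  angular:
    - [0,0.025,0]
    - [0,0.025,0]
    - [0,0.025,0]
    - [0,0.015,0]
    - [0,0,0]
    - [0,0,0]
    - [0,0,0]
    - [0,0,0]
    - [0,0,0]
    - [0,0,0]
  jaw: [255,255,255,255,255,255,255,255,255,255]

```text
t: 16.55
eef_pos: [644.7, -158.7, 128.5]
ee_rot: [1.927, 2.468, -0.008]
contact_force: [-1.0, 3.4, -4.6]
finger_gap: 0.113
```

```bash
python3 st.py
```

```text
t 16.55 p [ 644.7 -158.7  128.5] F [-1.   3.4 -4.6] M [0.82 0.29 0.04] gap 0.113
[-0.02    0.0185] [-0.01  0.05 -0.01] [-0.002  0.007 -0.01 ] Ftool [ 3.6 -0.1  4.5]
```

The side force is nil and the bar is about 0.02 above its rest. I'll release and rise.

>>> send_rows:
  slide:
    - [0,0,0]
    - [0,0,0]
    - [0,0,0]
    - [0,0,0]
    - [0,0,0]
    - [0,0,0]
    - [0,0,-0.01]
    - [0,0,-0.02]
    - [0,0,-0.03]
    - [0,0,-0.03]
  angular:
    - [0,0,0]
    - [0,0,0]
    - [0,0,0]
    - [0,0,0]
    - [0,0,0]
    - [0,0,0]
    - [0,0,0]
    - [0,0,0]
    - [0,0,0]
    - [0,0,0]
  jaw: [150,150,150,150,150,150,150,150,150,150]

```text
t: 17.8
eef_pos: [644.8, -157.7, 221.1]
ee_rot: [1.926, 2.467, -0.007]
contact_force: [0.0, 0.3, -0.8]
finger_gap: 0.411
```

Run:
```python
from h import *
fs()
c=snap('side'); b=cv2.resize(c['image'][170:300,285:445,::-1],None,fx=4,fy=4,interpolation=cv2.INTER_CUBIC)
w=snap('wrist')
for k in ['tab','bar_nose']:
  for n in('side','wrist'):
    r=place_of(k,n); print(k,n,[(np.round(d['point'],1).tolist(),round(d['conf'],2)) for d in r[:1]])
cv2.imwrite('pics/s5.png',b)
```

```text
t 17.8 p [ 644.8 -157.7  221.1] F [ 0.   0.3 -0.8] M [ 0.02 -0.11 -0.07] gap 0.411
tab side [([646.1, -156.8, 143.4], 0.64)]
tab wrist [([638.4, -159.2, 145.5], 0.97)]
bar_nose side [([660.5, -212.5, 114.8], 0.49)]
bar_nose wrist [([658.9, -211.0, 108.3], 0.59)]
```

View pics/s5.png

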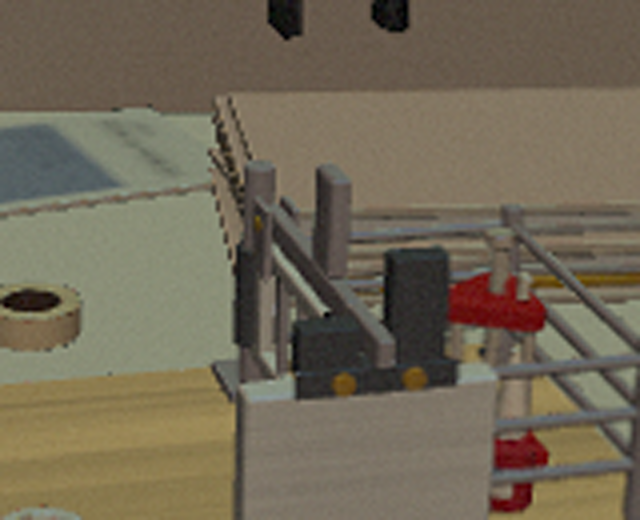

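The bar lies in the notch with its nose end at (383,350), between the cheek and the stop. The gripper is clear. One numeric check that it is fully down, then I'll hand in.

Run:
```python
from h import *
c=snap('side'); gx=np.array([np.cos(TH),np.sin(TH),0]); gy=np.array([-np.sin(TH),np.cos(TH),0]); z=np.array([0,0,1.])
q=-.022; u=-np.sin(q)*gx-np.cos(q)*gy; v=np.cross(z,u)
for l in(0,.02,.05):
    u2=u*np.cos(l)+z*np.sin(l); z2=z*np.cos(l)-u*np.sin(l); B=H+30*u
    print(l,'nose top/bottom',((proj(c,[B+156*u2+7*z2,B+156*u2-7*z2])-[285,170])*4).round(0).tolist(),'tab top',((proj(c,[B+80*u2+53*z2])-[285,170])*4).round(0).tolist())
```

```text
0 nose top/bottom [[382.0, 336.0], [381.0, 368.0]] tab top [[329.0, 166.0]]
0.02 nose top/bottom [[382.0, 329.0], [381.0, 361.0]] tab top [[329.0, 162.0]]
0.05 nose top/bottom [[383.0, 317.0], [382.0, 350.0]] tab top [[328.0, 155.0]]
```

The seen nose top and bottom (about 336 and 367) match a lift of 0 (336 and 368), so the bar is fully down.

```bash
python3 -c "
from h import *
print(sign_off())"
```

```text
the job is handed in; nothing more can be done
None
```

The gate is shut and latched: the bar lies fully down in the keeper's notch, and the job was handed in at about 18 s of the 38 s allowed.

- **What I did:** I gripped the tab, lifted the bar 0.2 rad out of the parking catch and swung the gate with the bar carried over the front cheek. I crept forward until the bar touched the back stop, at about 5 N by the wrist reading. Then I backed off about half the play, lowered the bar to about 0.02 rad above its rest, let go and rose clear.
- **Fully down:** In the last side picture the nose's top and bottom edges, at rows 336 and 367, match the projection for a bar at zero lift (336 and 368). A bar only 0.02 rad up would show at 329 and 361.
- **Robot clear:** The wrist force is about 0 and the gripper is open, some 60 mm above the tab.
- **Disagreement:** The networks' position for the tab differed by about 8 mm between the side and wrist cameras, and the side camera's nose height came out 8 mm high (114.8 mm). I took these as network error.
- **Not checked:** I did not look at the bystanders again one by one at the end. The arm's path stayed well above them, and no unexpected contact showed in the force readings.

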